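# Bring the ring on the red cone under the swing lens

## Task

First turn the turntable with a fingertip (its spokes are there to be pushed) until the ring on the red cone stands at the viewing spot, the point of its circle nearest the magnifier's post; then push the magnifier's arm round with a fingertip until the lens is centred over that ring. Push gently and never grip anything; do not touch the cones or let them shift on the turntable, and leave everything else on the bench where it is.

Things in the scene. Friction and masses are not known exactly. Their poses are not given: they have to be found in the camera images.
- inspection_stand: Ring inspection stand, fixed to the bench: a dark round foot under an aluminium turntable, joined by a flat bar (34 mm wide, 8 mm high) to a post 235 mm away that carries the lens arm. Origin on the bench surface, on the turntable's axis; z up, y from the turntable towards the post, along the bar. The foot of the post is 68 mm across, 14 mm high.
- turntable (a joint): Turn of the turntable (disc of radius 80 mm) in rad, growing anticlockwise from above; no stops nearby, stays where it is left, friction about 0.15 N m. Spoke k of six points (turntable + k*pi/3) anticlockwise from the stand's x axis.
- lens_arm (a joint): Swing of the magnifier's arm about its post in rad: 0 points straight at the turntable's axis (lens over the viewing spot), growing anticlockwise from above, towards the stand's +x side; starts swung aside at 1.25 to 1.7. Stops only at -0.7 and 2.0, so it can be pushed past 0; stays where it is left, friction about 0.1 N m.
- turntable_center (a point): Centre of the turntable's top face, 42 mm above the bench; the disc is 12 mm thick.
- spoke0_tip (a point): Centre of the black ball (radius 8 mm) at the end of spoke 0, 138 mm from the axis. The six level steel spokes, 60 degrees apart, radius 5 mm, stick out from the disc's rim, centre line 36 mm above the bench, with free space below them except for the 8 mm bar.
- lens_center (a point): Centre of the lens (glass so clear that only its bevelled rim shows), 180 mm from the post's axis. Round brass frame, 64 mm across outside, wire radius 4 mm; a level brass rod of radius 5 mm, its centre line 105 mm above the bench, joins it to the post. Arm and lens weigh 100 g; a finger meeting arm or spokes at up to about 0.1 m/s pushes gently, a fast blow counts as hard.
- post (a point): On the post's axis, at the height of the lens arm (105 mm). The black hub on top reaches 119 mm above the bench.
- viewing_spot (a point): Fixed point, 42 mm above the bench, on the line from the turntable's axis to the post, 55 mm from the axis and 180 mm from the post. A white stripe on the bar lies on the same line.
- red_cone: Red display cone, 32 mm across at the foot, 32 mm tall, with a gold ring round it; origin at the centre of its underside. It stands loose on the turntable, 53 to 58 mm from the turntable's axis, not tied to any spoke, carried round by friction. Which of the three places it takes varies. Its ring is the one to be viewed. Not to be touched.
- blue_cone: Blue display cone, 32 mm across at the foot, 32 mm tall, with a gold ring round it; origin at the centre of its underside. It stands loose on the turntable, 53 to 58 mm from the turntable's axis, not tied to any spoke, carried round by friction. Which of the three places it takes varies. Not to be touched.
- white_cone: White display cone, 32 mm across at the foot, 32 mm tall, with a gold ring round it; origin at the centre of its underside. It stands loose on the turntable, 53 to 58 mm from the turntable's axis, not tied to any spoke, carried round by friction. Which of the three places it takes varies. Not to be touched.
- red_pliers: Loose red-handled pliers lying on the bench, about 155 mm long; leave alone.
- yellow_cutters: Loose yellow-handled cutters lying on the bench, about 155 mm long; leave alone.
- calliper: Loose steel calliper lying on the bench, 170 mm long; leave alone.
- brass_pot: Loose brass pot, 40 mm across and 40 mm tall, standing beside the post on the side away from the lens; origin under its centre; leave alone.
- steel_bush: Loose steel cylinder, 32 mm across and 30 mm tall, standing beyond the turntable; origin under its centre; leave alone.

How it is judged (in metres and radians):
On the way:
1. the red cone stands at the viewing spot (within 12 mm) while the lens is still swung aside (horizontal distance between red_cone and viewing_spot below 0.012 m and value of joint lens_arm above 0.7 rad), for 0.2 s.
At the end, for the whole second after the job is handed in: Seen from above, the red cone is within 12 mm of the viewing spot, the lens centre is within 12 mm of the red cone, and turntable, lens arm and cone are at rest (horizontal distance between red_cone and viewing_spot below 0.012 m and horizontal distance between lens_center and red_cone below 0.012 m and linear speed of red_cone below 0.01 m/s and velocity of joint turntable between -0.05 and 0.05 rad/s and velocity of joint lens_arm between -0.05 and 0.05 rad/s); the robot touches nothing.
It fails at once if a cone is touched by the robot (contact force between any of the fingers, the arm and red_cone above 0.5 N or contact force between any of the fingers, the arm and blue_cone above 0.5 N or contact force between any of the fingers, the arm and white_cone above 0.5 N).
It fails at once if a cone is lifted, tipped or shifted in or out on the turntable (to less than 45 or more than 66 mm from its axis) (height (world z) of any of red_cone, blue_cone, white_cone above 0.05 m or angle between any of red_cone, blue_cone, white_cone's own z axis and vertical above 0.2 rad or horizontal distance between any of red_cone, blue_cone, white_cone and turntable_center above 0.066 m or horizontal distance between any of red_cone, blue_cone, white_cone and turntable_center below 0.045 m).
It fails at once if the turntable, its spokes, the lens arm or the rest of the stand is gripped or pushed hard (over 25 N) (contact force between the fingers and inspection_stand above 25 N).
It fails at once if the stand is pushed with the arm or the gripper's body instead of the fingers (contact force between the arm and inspection_stand above 3 N).
It fails at once if a bystander on the bench is moved more than 20 mm (distance of any of red_pliers, yellow_cutters, calliper, brass_pot, steel_bush from where it was at the start of the episode above 0.02 m).
It also fails if it takes over 67 s, if anything falls off the work surface, if the arm or the gripper's body presses on something with over 40 N, if the wrist force passes 120 N, or if a joint passes its speed limit or range.

## Robot

A 6-joint arm with a two-finger parallel gripper is mounted at the origin on the work surface. World frame = base frame: x ahead of the robot, y to its left, z up, the work surface at z = 0. Lengths are in mm, angles in degrees, forces in N, time in s.
With the tool pointing down it reaches from about 300 to 850 mm from the base axis. Payload 4.2 kg.
Tool frame: the origin (TCP) lies midway between the tips of the shut fingers; the grasp point (between the pads) lies 19 mm behind it; z points along the fingers, y is the line along which they close (so a half turn about z gives the same grasp; the last joint's range is limited). The gripper opens to 91 mm and grips with 3 to 60 N. Pads are 32 mm wide; open, the fingers measure 118 mm over their backs; the gripper's body (76 mm by 178 mm) begins 60 mm behind the grasp point.
Start: joints at [-65.89, 18.312, 89.639, -0, 72.044, -1.146], TCP at [245.337, -520.051, 213.976] pointing down, gripper open.
Joint ranges: [-177.97, 177.97], [-48.28, 115.42], [12.27, 149.76], [-77.06, 257.06], [2.81, 150.46], [-146.56, 146.56]. Speed limits (degrees/s): [147.25, 147.25, 180, 180, 180, 180].

## Interface

Orientations are given as [roll, pitch, yaw] about the fixed x, y, z axes, in that order (R = Rz(yaw) Ry(pitch) Rx(roll)).
In Python, from workcell import env gives the robot as it stands.
- The arm moves only by the tool send_rows, never from a script. Its argument "steps" is a list that holds one entry, the list of rows, each a list of 5 numbers: the shift along the tool's x, y, z scaled (see below), then the turn about the tool's z scaled (see below), then the opening, from 0 (shut) to 1 (fully open). In form: [[[dx, dy, dz, yaw, fingers], ...]]. A call has 1 to 5 rows; each row shifts and turns the commanded pose from where the row before left it, along the tool's axes as they then stand; what a row does not reach is not made up. The controller multiplies each number of a shift by 0.04 m and each number of a turn by 0.12 rad. A row lasts 1/12 s, in which the tool goes at most 41.7 mm and 7.16 degrees, less where a joint would pass 70% of its speed; a pose out of reach is approached as far as the arm can. A call with a number of a shift or a turn outside -1 to 1 is refused whole. A call with a gripper value outside its range is refused whole. The fingers move at their own pace and stop on an object; "squeeze" is the grip in N (left out, the last holds). Time passes only in rows, so rows that do not move let the fingers close. It gives the time, the measured TCP pose, the force, the opening and the grip force at its end, in the units of the state.
- env.state(): the state, without advancing time (a new reading comes with each control period).
- env.grab_frame(name): name is "side" or "top"; returns a dict with "pixels" (420x560x3 uint8, red, green, blue), "depth" (420x560 float32, mm along the optical axis (not along the pixel's ray), 0 where there is no reading), "intrinsics" (3x3 intrinsics, pixels), "cam_to_world" (4x4, takes a point from camera to world coordinates). Camera axes: x right, y down, z forward; pixel columns grow to the right and rows downward; lengths in mm; the calibration is good to about 2 mm. A picture is of the moment at which its call begins.
- env.job_done(): hands the job in; it is judged then, once.
The state is a dict: "time_s": time; "qpos": joint angles; "qvel": joint speeds; "effort": joint torques, N m; "ee_pos": TCP position; "ee_rot": TCP orientation; "force": force on the tool from outside, world axes, zero at the start; "torque": the same for the moment, N m; "gripper_width": finger opening in mm; "gripper_force": force on a finger pad.
Only numpy, scipy, OpenCV 4.12 (cv2) and the standard library are available. Lean on these libraries where they do the work, as an engineer would, in place of code of your own. Each camera call takes 0.05 s, during which the arm holds its last target. There are 200 camera calls.

## Working session

There is one attempt and no reset: what is moved stays moved. The work goes in short steps, Python scripts to look and compute and a tool call to move; the robot and the scene stay as the last step left them, time stands still between calls to the robot, and variables do not carry over. Pictures are saved under pics/ and viewed, at most 10 in all, crops included, and the job is handed in when it is done.

Besides the shell and the picture viewer there is one more tool, called after "Emit:" as name(argument=value, ...) on one line, values as JSON. send_rows: Moves the arm, as the interface text tells. Shifts and turns lie within -1 to 1; 1 stands for 0.04 m of shift or 0.12 rad of turn. Its arguments: {"type":"object","properties":{"steps":{"type":"array"},"squeeze":{"type":"number"}},"required":["steps"]}

```bash
mkdir -p pics; cat > h.py <<'E'
import numpy as np, cv2
from workcell import env
def grab(n,f):
    d=env.grab_frame(n); cv2.imwrite(f'pics/{f}.png',d['pixels'][:,:,::-1]); np.savez(f'pics/{f}.npz',**d); return d
def onplane(d,u,v,z):
    K=np.array(d['intrinsics']);T=np.array(d['cam_to_world'])
    r=T[:3,:3]@np.linalg.inv(K)@[u,v,1]; o=T[:3,3]
    return o+r*(z-o[2])/r[2]
def bydepth(d,u,v):
    K=np.array(d['intrinsics']);T=np.array(d['cam_to_world'])
    return T[:3,:3]@(np.linalg.inv(K)@[u,v,1]*d['depth'][v,u])+T[:3,3]
E
python3 - <<'E'
from h import *
for n in('top','side'):
    d=grab(n,n+'0'); print(n,d['intrinsics'],np.round(d['cam_to_world'],3))
print(env.state())
E
```

```text
top [[402.47535337   0.         279.18758724]
 [  0.         402.47535337 210.46459383]
 [  0.           0.           1.        ]] [[ 2.600000e-02 -9.910000e-01  1.300000e-01  4.399320e+02]
 [-9.990000e-01 -2.800000e-02 -2.000000e-02 -1.770400e+01]
 [ 2.300000e-02 -1.290000e-01 -9.910000e-01  1.267605e+03]
 [ 0.000000e+00  0.000000e+00  0.000000e+00  1.000000e+00]]
side [[484.41875499   0.         280.60897928]
 [  0.         484.41875499 211.93682331]
 [  0.           0.           1.        ]] [[ 9.670000e-01 -1.620000e-01  1.940000e-01  3.413880e+02]
 [-2.520000e-01 -6.660000e-01  7.020000e-01 -9.350420e+02]
 [ 1.600000e-02 -7.280000e-01 -6.850000e-01  1.002835e+03]
 [ 0.000000e+00  0.000000e+00  0.000000e+00  1.000000e+00]]
{'time_s': 0.1, 'qpos': array([-6.58888472e+01,  1.83480858e+01,  8.97002747e+01, -2.02411533e-03,
        7.20443586e+01, -1.14602041e+00]), 'qvel': array([-0.00286131, -0.07637515, -0.15371759,  0.02052302, -0.06567727,
        0.04894037]), 'effort': array([ 5.52512902e-04, -4.13330984e+01, -2.32509720e+01,  7.29211816e-02,
        4.22572915e-02, -3.84468308e-05]), 'ee_pos': array([ 245.14295221, -519.61426741,  213.19746314]), 'ee_rot': array([-1.79907261e+02,  6.97084627e-05,  2.52577988e+01]), 'force': array([-1.02185053,  0.49191669,  0.24475119]), 'torque': array([0.02805251, 0.04710226, 0.03511527]), 'gripper_force': 0.0, 'gripper_width': 91.47118172042038}
```

View pics/top0.png

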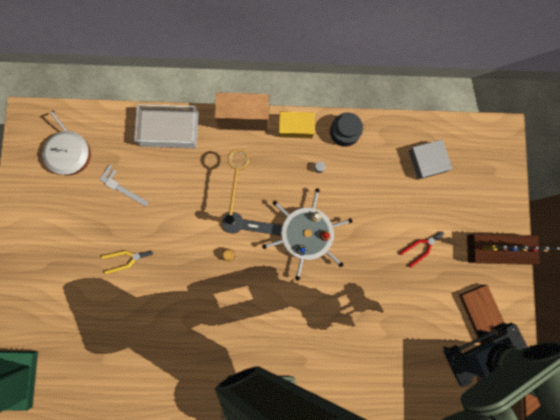

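View pics/side0.png

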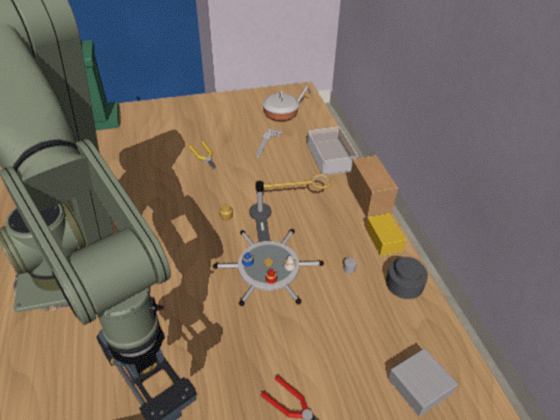

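The top view shows the turntable near (307,233), the post at (231,223), the lens at (238,158), the red cone at (325,236), white at (315,217) and blue at (302,251). I'll enlarge both views.

```bash
python3 - <<'E'
import cv2
t=cv2.imread('pics/top0.png')[140:290,200:360]; cv2.imwrite('pics/topc.png',cv2.resize(t,None,fx=4,fy=4,interpolation=cv2.INTER_CUBIC)[:600])
t=cv2.imread('pics/side0.png')[165:315,200:360]; cv2.imwrite('pics/sidec.png',cv2.resize(t,None,fx=4,fy=4,interpolation=cv2.INTER_CUBIC))
E
```

```text
(no output)
```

View pics/topc.png

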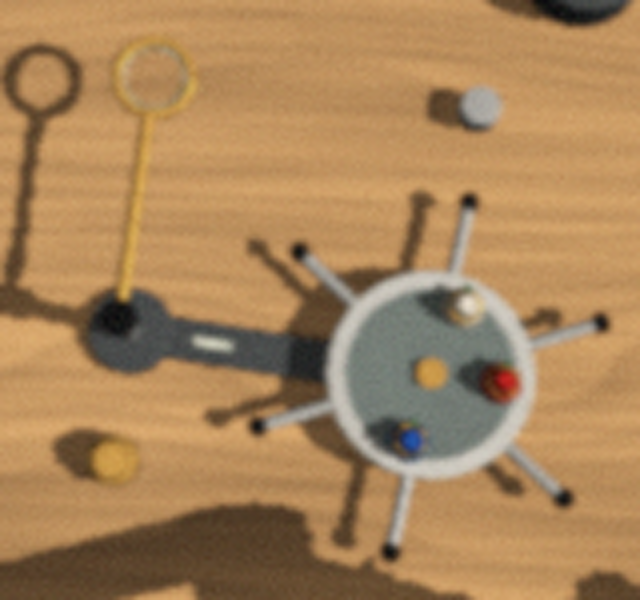

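View pics/sidec.png

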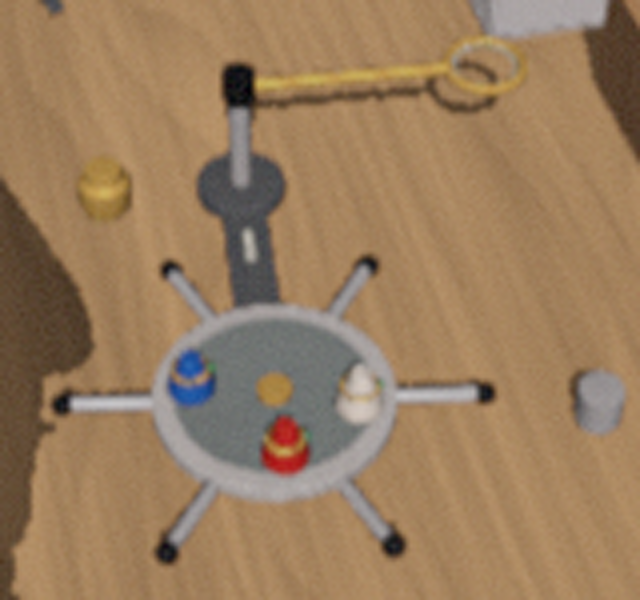

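Enlarged top crop (4x): the spoke balls are at (470,202), (601,322), (564,497), (391,551), (259,426) and (299,251). The hub is at (119,316), the lens at (155,77), and the red cone's apex is near (507,379). The side crop shows the same items.

```bash
cat > m.py <<'E'
from h import *
t=dict(np.load('pics/top0.npz'));s=dict(np.load('pics/side0.npz'))
def T(x,y,z): return onplane(t,200+x/4-.375,140+y/4-.375,z)
def S(x,y,z): return onplane(s,200+x/4-.375,165+y/4-.375,z)
def fit(dT,a,dS,b):
    # triangulate
    from numpy.linalg import lstsq
    A=[];B=[]
    for f,p in((dT,a),(dS,b)):
        p0=f(*p,0);p1=f(*p,100);d=(p1-p0)/np.linalg.norm(p1-p0);P=np.eye(3)-np.outer(d,d);A.append(P);B.append(P@p0)
    return lstsq(np.vstack(A),np.hstack(B),rcond=None)[0]
def tri(a,b): return fit(T,a,S,b)
E
python3 - <<'E'
from m import *
np.set_printoptions(suppress=True,precision=1)
bt=[(470,202),(601,322),(564,497),(391,551),(259,426),(299,251)]
bs=[(485,393),(393,545),(167,551),(62,404),(171,269),(369,265)]
for a,b in zip(bt,bs): print(T(*a,36),S(*b,36),tri(a,b))
print('ctr',np.mean([T(*a,36) for a in bt],0),np.mean([S(*a,36) for a in bs],0),tri((432,373),(275,389)))
print('red apex',tri((508,379),(286,420)),T(508,379,74),S(286,420,74))
print('blue apex',tri((411,440),(191,352)),'white',tri((468,304),(361,367)))
print('post',tri((118,316),(238,75)),T(118,316,119),S(238,75,119))
print('lens',tri((155,77),(485,66)),T(155,77,105),S(485,66,105))
print('rod near post',T(127,290,105),'pot',T(116,460,20),S(105,190,20),'bush',T(480,108,20),S(600,400,15))
print('stripe',T(193,342,8),T(234,346,8))
E
```

```text
[ 668.1 -158.5   36. ] [ 668.6 -158.9   36. ] [ 668.4 -158.6   35.6]
[ 577.  -261.1   36. ] [ 576.2 -261.3   36. ] [ 576.6 -261.1   35.7]
[ 442.2 -233.3   36. ] [ 441.8 -232.5   36. ] [ 442.  -233.1   36.8]
[ 398.4 -102.2   36. ] [ 398.4 -101.9   36. ] [ 398.4 -102.2   36.4]
[489.9   0.3  36. ] [491.2   1.5  36. ] [490.4   0.3  37.4]
[625.6 -26.5  36. ] [626.2 -27.5  36. ] [626.1 -26.5  35. ]
ctr [ 533.5 -130.2   36. ] [ 533.7 -130.1   36. ] [ 533.6 -130.3   45.2]
red apex [ 527.9 -183.8   77.8] [ 528.2 -184.3   74. ] [ 528.7 -180.7   74. ]
blue apex [ 481.9 -112.8   75.8] white [ 583.7 -153.3   78.3]
post [562.9 102.7 115.4] [562.3 102.3 119. ] [562.2  98.5 119. ]
lens [742.5  84.  103.9] [742.1  83.9 105. ] [742.2  82.8 105. ]
rod near post [583.   98.1 105. ] pot [461.6 109.6  20. ] [462.5 108.5  20. ] bush [ 747.1 -167.2   20. ] [ 748.6 -166.3   15. ]
stripe [555.3  54.4   8. ] [553.1  22.2   8. ]
```

Emit:
send_rows(steps=[[[0.662,-0.478,0,0,0],[0.662,-0.478,0,0,0],[0.662,-0.478,0,0,0],[0.662,-0.478,0,0,0],[0.662,-0.478,0,0,0]]])

```text
time_s: 0.52
ee_pos: [324.5, -375.5, 213.6]
ee_rot: [-180.0, 0.0, 25.2]
force: [0.4, -0.2, -0.1]
gripper_width: 60.7
gripper_force: 0.0
```

Emit:
send_rows(steps=[[[0.662,-0.478,0,0,0],[0.662,-0.478,0,0,0],[0.662,-0.478,0,0,0],[0.662,-0.478,0,0,0],[0.662,-0.478,0,0,0]]])

```text
time_s: 0.93
ee_pos: [403.5, -232.5, 213.7]
ee_rot: [-180.0, 0.0, 25.2]
force: [0.7, -0.0, -0.3]
gripper_width: 27.4
gripper_force: 0.0
```

Emit:
send_rows(steps=[[[0.662,-0.478,0,0,0],[0.662,-0.478,0,0,0],[0,0,0,-0.708,0],[0,0,0,-0.708,0],[0,0,0,0,0]]])

```text
time_s: 1.35
ee_pos: [434.8, -176.1, 213.6]
ee_rot: [-180.0, 0.0, 35.2]
force: [-0.9, -0.0, 0.6]
gripper_width: 0.5
gripper_force: 0.0
```

Emit:
send_rows(steps=[[[0,0,0.76,0,0],[0,0,0.76,0,0],[0,0,0.76,0,0],[0,0,0.76,0,0],[0,0,0.36,0,0]]])

```text
time_s: 1.77
ee_pos: [432.3, -176.3, 74.6]
ee_rot: [-179.7, 0.2, 34.8]
force: [0.6, -0.7, 0.7]
gripper_width: 0.2
gripper_force: 0.0
```

```bash
python3 - <<'E'
from h import *
a=grab('top','t1')['pixels'][140:290,200:360,::-1];b=grab('side','s1')['pixels'][165:315,200:360,::-1]
cv2.imwrite('pics/c1.png',cv2.resize(np.hstack([a,b]),(800,375),interpolation=cv2.INTER_CUBIC))
E
```

```text
(no output)
```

View pics/c1.png

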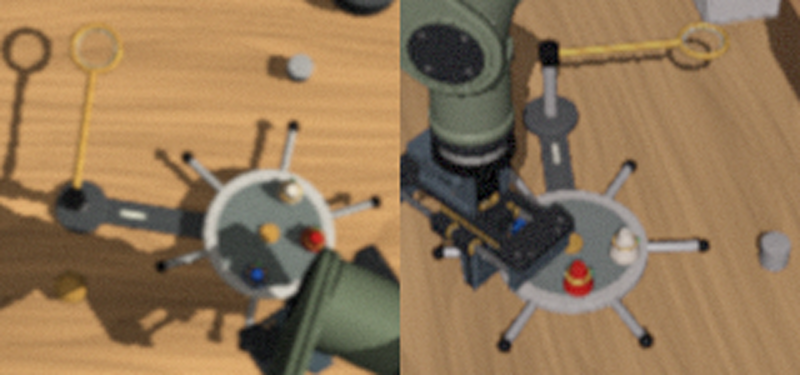

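The gripper (side view, near (490,250)) hovers above the gap between the left and lower-left spokes, and nothing has been disturbed. I'll go down and then start the circular push.

Emit:
send_rows(steps=[[[0.03,0,0.4,0,0],[0.03,0,0.4,0,0],[0,0,0.3,0,0],[0,0,0.15,0,0],[0,0,0,0,0]]])

```text
time_s: 2.28
ee_pos: [436.7, -175.8, 27.9]
ee_rot: [-180.0, 0.0, 34.9]
force: [0.0, -0.1, 0.2]
gripper_width: 0.1
gripper_force: 0.0
```

Emit:
send_rows(steps=[[[-0.02,0.16,0,-0.5,0],[-0.02,0.16,0,-0.5,0],[-0.02,0.16,0,-0.5,0],[-0.02,0.16,0,-0.5,0],[-0.02,0.16,0,-0.5,0]]])

```text
time_s: 2.7
ee_pos: [455.8, -202.5, 29.4]
ee_rot: [179.9, -0.0, 52.3]
force: [-1.0, 1.8, 0.6]
gripper_width: 0.1
gripper_force: 0.7
```

Emit:
send_rows(steps=[[[-0.05,0.195,0.05,-0.6,0],[-0.05,0.195,0.05,-0.6,0],[-0.026,0.195,0,-0.6,0],[-0.026,0.195,0,-0.6,0],[-0.026,0.195,0,-0.6,0]]])

```text
time_s: 3.12
ee_pos: [485.5, -227.5, 25.2]
ee_rot: [180.0, -0.0, 72.9]
force: [-0.8, 1.2, -0.1]
gripper_width: 0.3
gripper_force: 0.7
```

Emit:
send_rows(steps=[[[-0.026,0.195,0,-0.6,0],[-0.026,0.195,0,-0.6,0],[-0.026,0.195,0,-0.6,0],[-0.026,0.195,0,-0.6,0],[-0.026,0.195,0,-0.6,0]]])

```text
time_s: 3.53
ee_pos: [523.0, -238.6, 25.3]
ee_rot: [180.0, 0.0, 93.6]
force: [-1.1, 1.4, -0.1]
gripper_width: 0.3
gripper_force: 0.7
```

```bash
cat > p.py <<'E'
from h import *
s=env.state();y=np.radians(s['ee_rot'][2]+180);d=s['ee_pos'][:2]-[533.6,-130.2]
er=np.array([np.cos(y),np.sin(y)]);et=np.array([-er[1],er[0]])
print('phi',np.degrees(y)%360,'r',d@er,'t',d@et,'z',s['ee_pos'][2],s['force'],'q6',s['qpos'][5])
E
python3 p.py
```

```text
phi 273.571001216217 r 107.4970812615268 t -17.349177557499686 z 25.322714350942213 [-1.11537634  1.42189919 -0.08849595] q6 -29.24319316438265
```

Emit:
send_rows(steps=[[[-0.026,0.195,0,-0.6,0],[-0.026,0.195,0,-0.6,0],[-0.026,0.195,0,-0.6,0],[-0.026,0.195,0,-0.6,0],[-0.026,0.195,0,-0.6,0]]])

```text
time_s: 3.95
ee_pos: [562.0, -235.8, 25.4]
ee_rot: [180.0, 0.0, 114.2]
force: [-1.7, 1.1, 0.0]
gripper_width: 1.0
gripper_force: 0.7
```

Emit:
send_rows(steps=[[[-0.026,0.195,0,-0.6,0],[-0.026,0.195,0,-0.6,0],[-0.026,0.195,0,-0.6,0],[-0.026,0.195,0,-0.6,0],[-0.026,0.195,0,-0.6,0]]])

```text
time_s: 4.37
ee_pos: [597.6, -219.5, 25.4]
ee_rot: [-180.0, 0.0, 134.8]
force: [-1.3, 0.4, 0.0]
gripper_width: 0.3
gripper_force: 0.7
```

Emit:
send_rows(steps=[[[-0.026,0.195,0,-0.6,0],[-0.026,0.195,0,-0.6,0],[-0.026,0.195,0,-0.6,0],[-0.026,0.195,0,-0.6,0],[-0.026,0.195,0,-0.6,0]]])

```text
time_s: 4.78
ee_pos: [625.1, -191.7, 25.4]
ee_rot: [-180.0, 0.0, 155.5]
force: [-0.6, -1.0, -0.5]
gripper_width: 0.5
gripper_force: 0.6
```

```bash
python3 p.py
```

```text
phi 335.4645968980773 r 108.79418220574256 t -17.947610101234986 z 25.439239480521827 [-0.58457367 -0.95452816 -0.49130503] q6 -83.47443039434218
```

Emit:
send_rows(steps=[[[-0.026,0.195,0,-0.6,0],[-0.026,0.195,0,-0.6,0],[-0.026,0.195,0,-0.6,0],[-0.026,0.195,0,-0.6,0],[-0.026,0.195,0,-0.6,0]]])

```text
time_s: 5.2
ee_pos: [641.2, -156.0, 25.5]
ee_rot: [-179.9, 0.1, 176.1]
force: [0.3, -1.0, 0.5]
gripper_width: 0.5
gripper_force: 0.6
```

Emit:
send_rows(steps=[[[-0.026,0.195,0,-0.6,0],[-0.026,0.195,0,-0.6,0],[-0.026,0.195,0,-0.6,0],[-0.02,0.15,0,-0.45,0],[-0.02,0.1,0,-0.3,0]]])

```text
time_s: 5.62
ee_pos: [644.3, -122.2, 25.6]
ee_rot: [-179.9, 0.1, -166.4]
force: [-0.9, -1.1, 0.2]
gripper_width: 0.4
gripper_force: 0.6
```

```bash
python3 p.py; python3 - <<'E'
from h import *
a=grab('top','t2')['pixels'][140:290,200:360,::-1];b=grab('side','s2')['pixels'][165:315,200:360,::-1]
cv2.imwrite('pics/c2.png',cv2.resize(np.hstack([a,b]),(800,375),interpolation=cv2.INTER_CUBIC))
E
```

```text
phi 13.591105808225251 r 109.48781290173598 t -18.262725558541092 z 25.633269922017398 [-0.92911914 -1.12321711  0.19993108] q6 -115.28667543393996
```

View pics/c2.png

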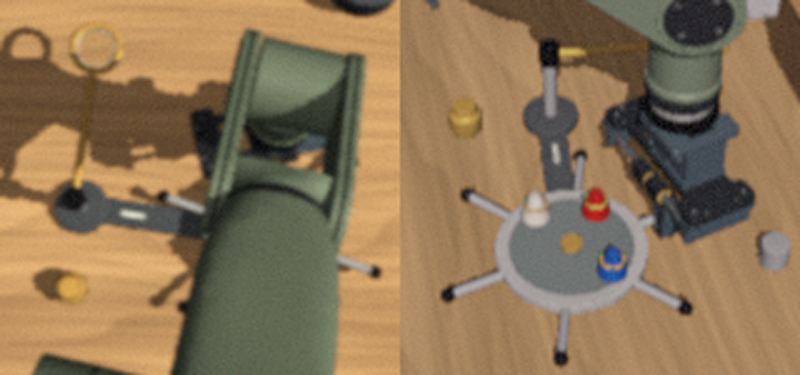

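The side view shows the red cone at (596,205), coming towards the bar. The gripper stays clear of the cones and the rod. About 33° is left.

Emit:
send_rows(steps=[[[-0.022,0.163,0,-0.35,0],[-0.022,0.163,0,-0.35,0],[-0.022,0.163,0,-0.35,0],[-0.022,0.163,0,-0.35,0],[-0.022,0.163,0,-0.35,0]]])

```text
time_s: 6.13
ee_pos: [638.3, -90.7, 25.2]
ee_rot: [-179.9, 0.1, -154.5]
force: [-0.1, -2.1, 0.5]
gripper_width: 0.7
gripper_force: 0.8
```

```bash
cat > cone.py <<'E'
from h import *
import sys
C=np.array([533.6,-130.2])
def blob(d,lab):
    p=d['pixels'][140:330,200:380].astype(int) if lab=='t' else d['pixels'][165:330,200:380].astype(int)
    m=((p[:,:,0]>120)&(p[:,:,1]<70)&(p[:,:,2]<70)); n,l,st,ce=cv2.connectedComponentsWithStats(m.astype(np.uint8))
    if n<2: return None
    k=1+np.argmax(st[1:,4]); return ce[k]+[200,140 if lab=='t' else 165],st[k,4],st[k]
for a in sys.argv[1:]:
    lab=a[0]; d=dict(np.load(f'pics/{a}.npz')) if len(a)>1 else grab('top' if a=='t' else 'side','last'+a)
    b=blob(d,lab)
    if b is None: print(a,None); continue
    # calibrated so that cone's blob centroid ~ z 57
    w=onplane(d,*b[0],57)[:2]-C
    print(a,b[0],b[1],'rel',w,'r',np.hypot(*w),'ang',np.degrees(np.arctan2(w[1],w[0])))
E
python3 cone.py t0 s0 2>/dev/null || true; cp pics/top0.npz pics/t0.npz; cp pics/side0.npz pics/s0.npz; python3 cone.py t0 s0 s2 s; python3 p.py
```

```text
t0 [326.08695652 235.2173913 ] 23 rel [ -6.77174997 -54.84747161] r 55.263928015922275 ang -97.0384111741648
s0 [271.02439024 279.90243902] 41 rel [ -9.53936762 -68.67197316] r 69.33137408849225 ang -97.90846711794585
s2 [277.8974359  250.23076923] 39 rel [31.58827397 23.09588642] r 39.1310493315751 ang 36.17254632014273
s [272.68181818 248.77272727] 44 rel [19.52783694 31.3849046 ] r 36.96415361337094 ang 58.109929600707936
phi 25.624342609189686 r 111.6724602978632 t -8.237463406693784 z 25.098746900262938 [-1.23791176 -0.03227847  0.41128629] q6 -124.61736736912958
```

Emit:
send_rows(steps=[[[0.01,0.16,0,-0.4,0],[0.01,0.16,0,-0.4,0],[0.01,0.14,0,-0.4,0],[0.01,0.12,0,-0.3,0],[0,0,0,0,0]]])

```text
time_s: 6.6
ee_pos: [626.0, -70.4, 25.1]
ee_rot: [-179.9, 0.1, -144.2]
force: [1.0, -0.5, 0.4]
gripper_width: 0.2
gripper_force: 0.2
```

```bash
python3 cone.py s; python3 p.py; python3 - <<'E'
from h import *
d=cv2.imread('pics/lasts.png')[165:315,200:360]; cv2.imwrite('pics/c3.png',cv2.resize(d,None,fx=4,fy=4,interpolation=cv2.INTER_CUBIC))
E
```

```text
s [268.14893617 248.36170213] 47 rel [ 8.27699778 35.65686078] r 36.60492333967742 ang 76.93142578410594
phi 35.692217058149396 r 109.5679656695036 t -5.385279638315758 z 24.93737817213873 [ 0.96148135 -0.00553921  0.10768124] q6 -133.17988664654908
```

View pics/c3.png

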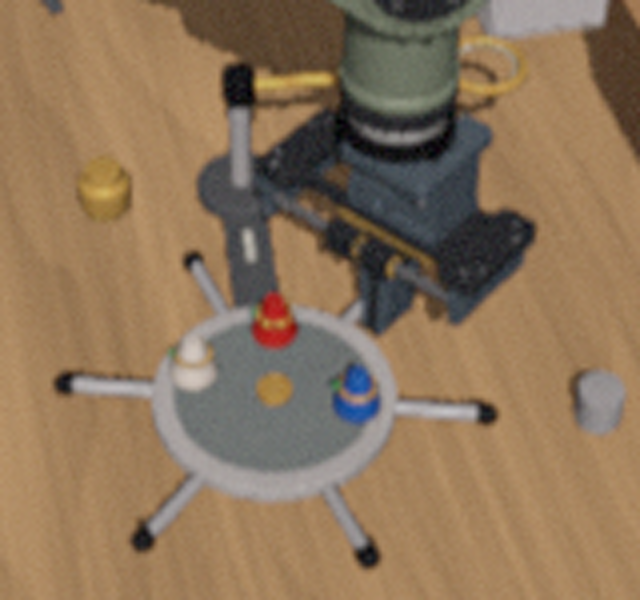

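The red cone's apex is at (274,298) in the crop. Balls are visible at (485,412), (367,553), (143,538), (67,383) and (194,261).

```bash
python3 - <<'E'
from m import *
C=np.array([533.6,-130.2])
for b in [(485,412),(367,553),(143,538),(67,383),(194,261)]:
    w=S(*b,36)[:2]-C; print(np.degrees(np.arctan2(w[1],w[0]))%60)
w0=S(286,420,76)[:2]-C; w=S(274,298,76)[:2]-C
print(w0,w,np.degrees(np.arctan2(w[1],w[0])))
E
```

```text
41.239115410305104
40.892861891304904
40.604529322076246
40.65888567014207
40.56288578496064
[ -5.26070422 -52.1393565 ] [11.88366495 50.71825053] 76.81305707255332
```

Emit:
send_rows(steps=[[[0.01,0.08,0,0,0],[0.01,0.08,0,0,0],[0.01,0.07,0,0,0],[0,0,0,0,0],[0,0,0,0,0]]])

```text
time_s: 7.07
ee_pos: [618.3, -63.5, 23.9]
ee_rot: [180.0, -0.0, -144.2]
force: [1.1, 0.6, 0.4]
gripper_width: 0.4
gripper_force: 0.5
```

```bash
python3 cone.py s; python3 p.py
```

```text
s [265.85106383 248.36170213] 47 rel [ 2.39667855 37.10241959] r 37.1797472762797 ang 86.30404035251777
phi 35.808233791843264 r 107.67137654793041 t 4.4777137712926915 z 23.85231780374019 [ 0.18765422 -0.42636312  0.20439936] q6 -132.7327186535584
```

Cone at about 83°, target 82.9°. I'll back off, raise the tool and check.

Emit:
send_rows(steps=[[[0,-0.2,0,0,0],[0,-0.3,0,0,0],[0,0,-0.5,0,0],[0,0,-0.9,0,0],[0,0,-0.9,0,0]]])

```text
time_s: 7.53
ee_pos: [629.6, -80.9, 115.2]
ee_rot: [179.8, -0.2, -144.2]
force: [0.8, -0.9, -0.4]
gripper_width: 0.5
gripper_force: 0.0
```

Emit:
send_rows(steps=[[[0,0,-0.9,0,0],[0,0,-0.9,0,0],[0,0,-0.6,0.9,0],[0,0,0,0.9,0],[0,0,0,0.9,0]]])

```text
time_s: 7.95
ee_pos: [631.7, -81.0, 214.4]
ee_rot: [-179.9, 0.2, -163.1]
force: [-0.5, -1.6, 0.6]
gripper_width: 0.2
gripper_force: 0.0
```

Emit:
send_rows(steps=[[[0,0,0,0.9,0],[0,0,0,0.9,0],[0,0,0,0.9,0],[0,0,0,0.65,0],[0,0,0,0,0]]])

```text
time_s: 8.37
ee_pos: [630.5, -80.8, 211.6]
ee_rot: [-180.0, -0.0, 174.1]
force: [0.1, -0.7, 0.0]
gripper_width: 0.4
gripper_force: 0.0
```

```bash
python3 cone.py s; python3 - <<'E'
from h import *
s=env.state();y=np.radians(s['ee_rot'][2]);x=np.array([np.cos(y),np.sin(y)]);Y=np.array([np.sin(y),-np.cos(y)])
d=np.array([660.5,128.1])-s['ee_pos'][:2];print(s['ee_pos'],s['ee_rot'],'move',x@d/40,Y@d/40)
E
```

```text
s [265.93478261 248.43478261] 46 rel [ 2.55078294 36.79663412] r 36.884939691162295 ang 86.03453764701676
[630.51939141 -80.70352779 211.62125832] [-1.79987086e+02 -3.83237095e-02  1.74277526e+02] move -0.22528482046529774 5.268808268303946
```

Emit:
send_rows(steps=[[[-0.032,0.753,0,0,0],[-0.032,0.753,0,0,0],[-0.032,0.753,0,0,0],[-0.032,0.753,0,0,0],[-0.032,0.753,0,0,0]]])

```text
time_s: 8.83
ee_pos: [652.2, 70.1, 211.8]
ee_rot: [-180.0, -0.0, 174.3]
force: [0.7, -0.1, 0.4]
gripper_width: 0.3
gripper_force: 0.0
```

Emit:
send_rows(steps=[[[-0.032,0.753,0,0,0],[-0.032,0.75,0,0,0],[0,0,0,0,0],[0,0,0.6,0,0],[0,0,0.4,0,0]]])

```text
time_s: 9.25
ee_pos: [660.8, 128.9, 171.2]
ee_rot: [-180.0, 0.0, 174.4]
force: [0.1, -0.2, -0.6]
gripper_width: 0.6
gripper_force: 0.0
```

```bash
python3 cone.py s; python3 - <<'E'
from h import *
print(env.state()['ee_pos'])
a=grab('top','t4')['pixels'][140:290,200:360,::-1];b=grab('side','s4')['pixels'][165:315,200:360,::-1]
cv2.imwrite('pics/c4.png',cv2.resize(np.hstack([a,b]),(800,375),interpolation=cv2.INTER_CUBIC))
E
```

```text
s [265.95833333 248.47916667] 48 rel [ 2.57452967 36.62812954] r 36.718497746003365 ang 85.97938845394751
[658.52973414 128.14439364 167.0908121 ]
```

View pics/c4.png

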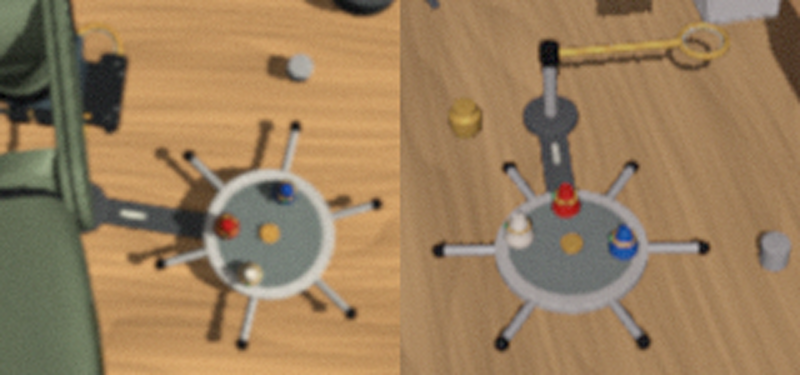

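Emit:
send_rows(steps=[[[0,0,0.7,0,0],[0,0,0.6,0,0],[0,0,0.45,0,0],[0,0,0.2,0,0],[0,0,0,0,0]]])

```text
time_s: 9.82
ee_pos: [660.1, 128.2, 92.9]
ee_rot: [-180.0, -0.1, 174.2]
force: [0.1, -0.2, 0.3]
gripper_width: 0.3
gripper_force: 0.0
```

Emit:
send_rows(steps=[[[-0.018,-0.115,0,0.4,0],[-0.018,-0.115,0,0.4,0],[-0.018,-0.115,0,0.4,0],[-0.018,-0.115,0,0.4,0],[-0.018,-0.115,0,0.4,0]]])

```text
time_s: 10.23
ee_pos: [661.5, 105.7, 96.7]
ee_rot: [179.8, 0.3, 160.3]
force: [1.0, 0.3, 0.4]
gripper_width: 0.6
gripper_force: 0.5
```

```bash
cat > q.py <<'E'
from h import *
s=env.state();y=np.radians(s['ee_rot'][2]+180);d=s['ee_pos'][:2]-[562.3,102.7]
er=np.array([np.cos(y),np.sin(y)]);et=np.array([-er[1],er[0]])
print('phi',(np.degrees(y)+180)%360-180,'r',d@er,'t',d@et,'z',s['ee_pos'][2],s['force'],'q6',s['qpos'][5])
E
python3 q.py; python3 cone.py t4 s
```

```text
phi -19.658493083597023 r 92.43001273142458 t 36.159177578124854 z 96.69909428080523 [0.96709898 0.27538258 0.39035432] q6 -62.26883238349361
t4 [290.95652174 230.        ] 23 rel [ 6.07750435 51.58493781] r 51.9417160667986 ang 83.28064514267069
s [266.22916667 248.47916667] 48 rel [ 3.26737919 36.45780131] r 36.60392114841164 ang 84.87878524018016
```

Emit:
send_rows(steps=[[[-0.055,-0.165,0.04,0.3,0],[-0.055,-0.165,0.04,0.3,0],[-0.045,-0.165,0.04,0.3,0],[-0.04,-0.165,0.0,0.3,0],[-0.035,-0.165,0.0,0.3,0]]])

```text
time_s: 10.7
ee_pos: [655.9, 72.0, 91.2]
ee_rot: [179.9, 0.1, 150.1]
force: [0.1, 1.1, -0.6]
gripper_width: 0.2
gripper_force: 0.5
```

```bash
python3 q.py
```

```text
phi -29.879781980049927 r 96.49587585622069 t 20.011247324077303 z 91.23042089532282 [ 0.10218705  1.07124997 -0.57388701] q6 -54.891996244047284
```

Emit:
send_rows(steps=[[[-0.027,-0.172,0,0.6,0],[-0.027,-0.172,0,0.6,0],[-0.027,-0.172,0,0.6,0],[-0.027,-0.172,0,0.6,0],[-0.027,-0.172,0,0.6,0]]])

```text
time_s: 11.12
ee_pos: [639.5, 41.4, 91.3]
ee_rot: [179.8, 0.2, 129.4]
force: [0.6, 0.5, -0.4]
gripper_width: 0.3
gripper_force: 0.5
```

Emit:
send_rows(steps=[[[-0.027,-0.172,0,0.6,0],[-0.027,-0.172,0,0.6,0],[-0.027,-0.172,0,0.6,0],[-0.027,-0.172,0,0.6,0],[-0.027,-0.172,0,0.6,0]]])

```text
time_s: 11.53
ee_pos: [613.3, 18.8, 91.4]
ee_rot: [179.7, 0.1, 108.8]
force: [1.5, -0.5, 0.3]
gripper_width: 0.5
gripper_force: 0.5
```

```bash
python3 q.py; python3 cone.py s
```

```text
phi -71.22778054634307 r 95.85824853069644 t 21.288511793158484 z 91.44107461821419 [ 1.47706227 -0.48599656  0.29579791] q6 -18.06619219365669
s [266.17391304 248.41304348] 46 rel [ 3.1804903  36.72151528] r 36.85899080773559 ang 85.04990335877487
```

Emit:
send_rows(steps=[[[-0.027,-0.172,0,0.6,0],[-0.027,-0.172,0,0.6,0],[-0.027,-0.172,0,0.6,0],[-0.018,-0.115,0,0.4,0],[0,0,0,0,0]]])

```text
time_s: 12.0
ee_pos: [588.4, 9.4, 90.8]
ee_rot: [179.9, 0.0, 93.8]
force: [0.1, -0.3, 0.8]
gripper_width: 0.5
gripper_force: 0.0
```

```bash
python3 q.py; python3 - <<'E'
from h import *
b=grab('side','s5')['pixels'][165:315,200:360,::-1]
cv2.imwrite('pics/c5.png',cv2.resize(b,None,fx=4,fy=4,interpolation=cv2.INTER_CUBIC))
E
```

```text
phi -86.15710301396297 r 94.87718480243221 t 19.80399811806012 z 90.83981148043216 [ 0.06387805 -0.25197417  0.8117839 ] q6 -4.033041065128449
```

View pics/c5.png

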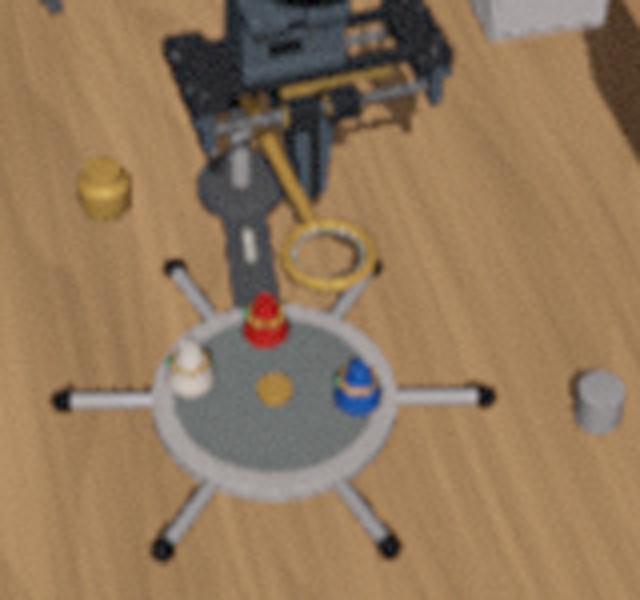

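The lens ring is centred at crop (328,255), and the red cone's apex is at (265,296).

```bash
python3 - <<'E'
from m import *
C=np.array([533.6,-130.2]);P=np.array([562.3,102.7])
L=S(328,255,105)[:2];r=S(265,297,76)[:2];print(L,r,r-C,C+55*(P-C)/np.linalg.norm(P-C))
a=lambda w:np.degrees(np.arctan2(w[1],w[0]));print(a(L-P),np.hypot(*(L-P)),a(r-P),a(C-P))
E
```

```text
[582.35265048 -77.09754892] [539.94234921 -77.1895809 ] [ 6.34234921 53.0104191 ] [540.32670569 -75.61290051]
-83.63615502655034 180.91231961082028 -97.08469985924047 -97.02507666887723
```

Emit:
send_rows(steps=[[[-0.027,-0.172,0,0.6,0],[-0.027,-0.172,0,0.6,0],[-0.02,-0.129,0,0.45,0],[-0.009,-0.057,0,0.2,0],[0,0,0,0,0]]])

```text
time_s: 12.47
ee_pos: [567.0, 6.7, 89.8]
ee_rot: [179.9, -0.0, 81.2]
force: [0.9, 0.2, -0.6]
gripper_width: 0.3
gripper_force: 0.0
```

```bash
python3 q.py; python3 cone.py s; python3 - <<'E'
from h import *
b=grab('side','s6')['pixels'][165:315,200:360,::-1]
cv2.imwrite('pics/c6.png',cv2.resize(b,None,fx=4,fy=4,interpolation=cv2.INTER_CUBIC))
E
```

```text
phi -98.84580783273788 r 94.12430823824363 t 19.452729107940826 z 89.81069626905945 [ 0.87774397  0.24816755 -0.64933061] q6 8.361060653375466
s [265.85106383 248.42553191] 47 rel [ 2.34420103 36.88132625] r 36.95575062373624 ang 86.36313539546884
```

View pics/c6.png

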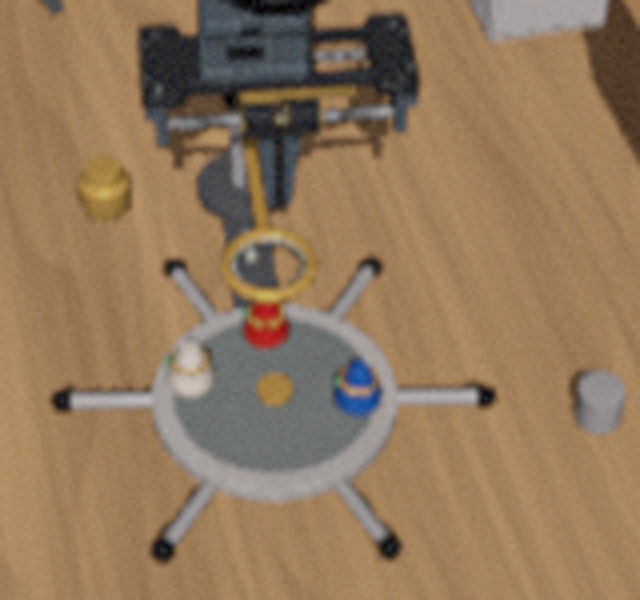

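The lens is centred at crop (269,264), nearly above the red cone at (266,300). From here I'll use numbers only.

```bash
python3 - <<'E'
from m import *
C=np.array([533.6,-130.2]);P=np.array([562.3,102.7])
a=lambda w:np.degrees(np.arctan2(w[1],w[0]))
L=S(269,264,105)[:2];print(L,a(L-P),np.hypot(*(L-P)))
# ellipse fit on brass-coloured pixels, side view, for both frames
for f in('s5','s6'):
    d=dict(np.load(f'pics/{f}.npz'));p=cv2.cvtColor(d['pixels'],cv2.COLOR_RGB2HSV)
    m=cv2.inRange(p,(18,140,90),(32,255,255)); m[:222]=0;m[243:]=0;m[:,:250]=0;m[:,300:]=0
    n=np.argwhere(m)[:,::-1].astype(np.float32); e=cv2.fitEllipse(cv2.convexHull(n)) ; L=onplane(d,*e[0],105)[:2]; print(f,len(n),e,L,a(L-P),np.hypot(*(L-P)))
E
```

```text
[543.06187357 -75.95356913] -96.14615369065278 179.6864025740574
s5 78 ((281.8699645996094, 228.39979553222656), (17.24822998046875, 23.682723999023438), 89.96166229248047) [582.95069547 -77.33757528] -83.456647440937 181.21804473505136
s6 83 ((266.7413635253906, 230.85693359375), (17.61989974975586, 23.20648956298828), 90.70203399658203) [542.52924681 -76.69121457] -96.28920145094638 180.47739622330457
```

The lens is about 3 mm off centre, well inside 12 mm. I'll back away sideways and then up.

Emit:
send_rows(steps=[[[0,0.2,0,0,0],[0,0.5,0,0,0],[0,0.5,0,0,0],[0,0,-0.5,0,0],[0,0,-0.9,0,0]]])

```text
time_s: 12.98
ee_pos: [612.9, -1.0, 141.1]
ee_rot: [-179.5, 0.1, 81.1]
force: [0.1, 0.9, 0.9]
gripper_width: 0.5
gripper_force: 0.0
```

Emit:
send_rows(steps=[[[0,0.5,-0.8,0,0],[0,0.8,-0.5,0,0],[0,0.8,0,0,0],[0,0.4,0,0,0],[0,0,0,0,0]]])

```text
time_s: 13.4
ee_pos: [716.4, -17.0, 196.2]
ee_rot: [179.9, -0.0, 81.1]
force: [-0.2, 0.2, -0.5]
gripper_width: 0.5
gripper_force: 0.0
```

```bash
python3 cone.py s; python3 - <<'E'
from h import *
P=np.array([562.3,102.7]);d=grab('side','s7');p=cv2.cvtColor(d['pixels'],cv2.COLOR_RGB2HSV)
m=cv2.inRange(p,(18,140,90),(32,255,255)); m[:222]=0;m[243:]=0;m[:,:250]=0;m[:,300:]=0
e=cv2.fitEllipse(cv2.convexHull(np.argwhere(m)[:,::-1].astype(np.float32)));L=onplane(d,*e[0],105)[:2]
print(L,np.degrees(np.arctan2(*(L-P)[::-1])));s=env.state();print(s['ee_pos'],s['qvel'].max(),s['force'])
E
```

```text
s [265.95833333 248.54166667] 48 rel [ 2.52313475 36.41175241] r 36.49906741904122 ang 86.03605319477319
[542.71806588 -76.60693436] -96.23251650013461
[712.81511775 -16.38580642 195.92406798] 2.2180282744681596 [-0.55027939  0.10402855  0.1161849 ]
```

```bash
python3 -c "
from workcell import env
print(env.job_done())"
```

```text
the job is handed in; nothing more can be done
None
```

I handed the job in: by my camera measurements the red cone stands about 2 mm from the viewing spot and the lens is centred about 3 mm from it (both limits 12 mm), with the arm clear of everything; no pass/fail verdict was shown.

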